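# Nudge the base plate onto the pins of the brazing jig

### The arm

A 6-joint arm with a two-finger parallel gripper is mounted at the origin on the work surface. World frame = base frame: x ahead of the robot, y to its left, z up, the work surface at z = 0. Lengths are in mm, angles in rad, forces in N, time in s.
With the tool pointing down it reaches from about 275 to 825 mm from the base axis. Payload 5.2 kg.
Tool frame: the origin (TCP) lies at the very end of the fingers, on their centre line; the grasp point (between the pads) lies 19 mm behind it; z points along the fingers, y is the direction in which the jaws open and shut (so a half turn about z gives the same grasp; the last joint's range is limited). The gripper opens to 93 mm and grips with 3 to 60 N. Pads are 15 mm wide; open, the fingers measure 128 mm over their backs; the gripper's body (75 mm by 188 mm) begins 65 mm behind the grasp point.
Start: joints at [-1.546, 0.259, 1.535, -0, 1.348, -0.203], TCP at [124.23, -535.791, 218.653] pointing down, gripper open.
Joint ranges: [-3.14, 3.14], [-0.91, 2.08], [0.19, 2.58], [-1.22, 4.36], [0.22, 2.71], [-3.12, 3.12]. Speed limits (rad/s): [2.57, 2.57, 3.14, 3.14, 3.14, 3.14].

### API

Orientations are given as [roll, pitch, yaw] about the fixed x, y, z axes, in that order (R = Rz(yaw) Ry(pitch) Rx(roll)).
In Python, from bench import robot gives the robot as it stands. The module is installed in compiled form; this text tells all that it offers. Calls block until the motion is done:
- robot.move_ptp(position, orientation): joint-space move of the TCP to a pose.
- robot.move_linear(position, ori=None, speed=150, f_stop=None): straight line of the TCP; ori=None keeps the orientation; speed is the mean speed in mm/s. With f_stop (N) it stops when the force on the tool has changed by that much, and returns True; else False.
- robot.move_j(angles): joint-space move.
- robot.move_gripper(opening): opening from 0.0 (shut) to 1.0 (fully open); the grip force is fixed at half the most; returns when the fingers have stopped.
- robot.sleep(seconds).
- robot.inverse_kinematics(position, orientation): joint angles nearest the present ones, or None.
- robot.get_image(name): name is "scene" or "top" or "wrist"; returns a dict with "img" (420x560x3 uint8, blue, green, red), "fovy" (degrees; the focal length in pixels is half the picture's height over the tangent of half this angle, whatever the lens; pixels are square), "cx", "cy" (the principal point, pixels), "k1" (the pictures are not rectified: a ray, as slopes to the right and down, at radius r is drawn at 1 + k1 r^2 times it, then the intrinsics apply), "eye" and "orientation" of the camera in the world. Camera axes: x right, y down, z forward; pixel columns grow to the right and rows downward; lengths in mm; the calibration is good to about 2 mm. A picture is of the moment at which its call begins. There is no depth.
A pose or a line that the arm cannot do raises robot.MotionError and nothing moves.
- robot.hand_in(): hands the job in, once; it reports no verdict.
Readings, each from a call of its own:
- robot.current_t(): time.
- robot.current_qpos(): joint angles.
- robot.current_joint_vel(): joint speeds.
- robot.current_joint_efforts(): joint torques, N m.
- robot.current_tcp_pos(): TCP position.
- robot.current_eef_rot(): TCP orientation.
- robot.current_contact_force(): force on the tool from outside, world axes, zero at the start.
- robot.current_ft_torque(): the same for the moment, N m.
- robot.current_gripper_width(): opening from 0.0 (shut) to 1.0 (fully open).
Only numpy, scipy, OpenCV 4.12 (cv2) and the standard library are available. Lean on these libraries where they do the work, as an engineer would, in place of code of your own. Each camera call takes 0.05 s, during which the arm holds its last target. There are 200 camera calls.

### The job

The brass base plate has been put down askew on the brazing jig and rides on top of the jig's two locating pins. With the fingertips gently nudge it sideways until both of its holes drop over the pins and it lies flat on the jig. Only push it, do not pick it up or lift it, and leave the other things on the bench where they are.

Things in the scene. Friction and masses are not known exactly. Their poses are not given: they have to be found in the camera images.
- jig: Fixed brazing jig: dark steel plate 180 (its x) x 300 (its y) x 20 mm. Origin: centre of its underside, on the bench; x points from the robot's side to the guide bar, z up. Only the guide bar and two pins stand up from its top. When seated, the plate's centre lies over the jig's origin (play 1.5 mm), axes parallel, underside on the jig's top, 20 mm above the bench.
- bar (a point): Middle of the lower edge of the guide bar's working face (jig x = +42.5 mm, on the jig's top). Bright aluminium bar along jig y, 280 mm long, 20 mm wide, 24 mm high (its 2 screw heads 30), with a red paint mark on top in line with each pin. The seated plate's long back edge is 0.5 mm from it: a plate pushed square against the bar and slid slowly along it drops over the pins.
- plate: Loose brass plate 84 (its x) x 140 (its y) x 8 mm, 0.7 to 0.86 kg; pushing it takes 1 to 6 N. Origin: centre of its underside. At the start it rides on the pin noses, its long front edge (robot's side) resting on the jig, back edge high, tilted 0.1 rad; back edge 7 to 24 mm short of the guide bar, up to 24 mm off along the bar either way, up to 0.08 rad askew.
- pin_right (a point): Top of the locating pin at jig x = +16, y = -40 mm: steel, 10 mm in diameter with a hemispherical nose, standing 8 mm above the jig's top (28 mm above the bench).
- pin_left (a point): Top of the like pin at jig x = +16, y = +40 mm.
- hole_right (a point): Centre, at the underside, of the plate's round through hole of 13 mm diameter at plate x = +16, y = -40 mm (26 mm from the long back edge); belongs over pin_right.
- hole_left (a point): Centre of the like hole at plate x = +16, y = +40 mm; belongs over pin_left.
- front_edge (a point): Middle of the plate's long lower front edge (plate x = -42 mm); it rests on the jig's top at the start, while sliding and when seated.
- turtle: Bystander: dark grey cast turtle, about 120 mm long (head at its -x), 82 mm wide, 51 mm high, standing on the bench beside the jig. Origin: centre of its underside.
- flux: Bystander: white flux jar with a red cap, 52 mm in diameter, 65 mm high. Origin: centre of its underside.
- weight: Bystander: copper weight with a knob, 42 mm in diameter, 53 mm high. Origin: centre of its underside.
- hammer: Bystander: hammer, 220 mm long, lying on the bench beyond the jig, roughly parallel to the guide bar. Origin: middle of its underside, x along its handle towards the head.
There are look-alikes about, which are no part of the job. Of the things like the plate, leave any that is white; of the rest the larger one is meant.

How it is judged:
By the outcome, as a careful person would: the job done as asked, in the order asked, and still so for the second after the job is handed in, with the robot touching nothing.
It also fails if it takes over 48 s, if anything falls off the work surface, if the arm or the gripper's body presses on something with over 40 N, if the wrist force passes 120 N, or if a joint passes its speed limit or range.

## Working session

There is one attempt and no reset: what is moved stays moved. The work goes in short steps, each a Python script; the robot and the scene stay as the last script left them, time stands still between calls to the robot, and variables do not carry over. Pictures are saved under pics/ and viewed, about 8 in all and at most 12, crops included, and the job is handed in when it is done.

```bash
mkdir -p pics; cat > h.py <<'E'
import numpy as np, cv2
from scipy.spatial.transform import Rotation as R
from bench import robot
def cam(n): return robot.get_image(n)
def ray(c,u,v):
    f=c['img'].shape[0]/2/np.tan(np.radians(c['fovy'])/2)
    d=np.array([(u-c['cx'])/f,(v-c['cy'])/f]); s=d.copy()
    for _ in range(20): s=d/(1+c['k1']*(s@s))
    o=np.array(c['orientation'],float)
    M=o if o.shape==(3,3) else R.from_euler('xyz',o).as_matrix()
    return np.array(c['eye'],float),M@np.array([s[0],s[1],1])
def onz(c,u,v,z):
    e,d=ray(c,u,v); return e+d*(z-e[2])/d[2]
def proj(c,p):
    f=c['img'].shape[0]/2/np.tan(np.radians(c['fovy'])/2)
    M=R.from_euler('xyz',c['orientation']).as_matrix()
    q=M.T@(np.array(p)-np.array(c['eye'])); s=q[:2]/q[2]; s=s*(1+c['k1']*(s@s))
    return s*f+[c['cx'],c['cy']]
E
python3 - <<'E'
from h import *
for n in ('scene','top'):
    c=cam(n); cv2.imwrite(f'pics/{n}0.png',c['img'])
    print(n,{k:v for k,v in c.items() if k!='img'})
print(robot.current_eef_rot())
E
```

```text
scene {'fovy': 57.360745586742496, 'cx': 283.03902501632604, 'cy': 206.76985207539045, 'k1': -0.00809461844265556, 'eye': array([1027.9209928 , -100.88486202,  722.32627547]), 'orientation': array([-2.51119196,  0.01005386,  1.2706839 ])}
top {'fovy': 48.51309374300662, 'cx': 281.8750318024854, 'cy': 215.0399412779758, 'k1': 0.03704025415866433, 'eye': array([ 385.17083257,   63.62833232, 1189.48303435]), 'orientation': array([-3.01495464, -0.01443722, -1.57684076])}
[-3.14004911e+00 -3.09057986e-04  2.27777854e-01]
```

View pics/top0.png

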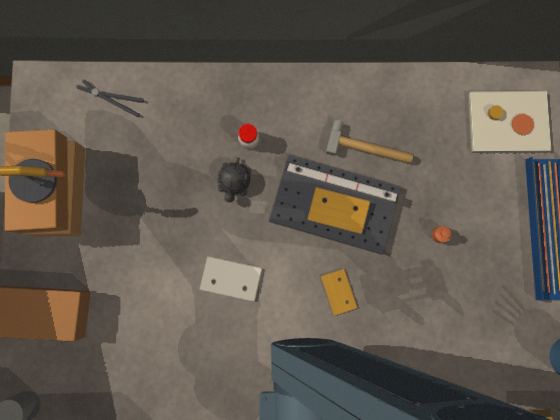

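View pics/scene0.png

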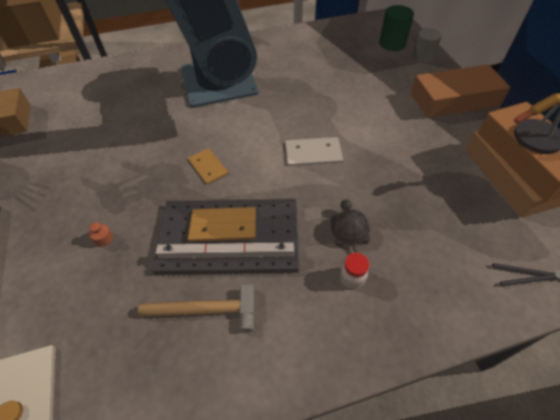

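The top view shows three plate-like things: brass on the jig (339,210), which is the larger one and my choice; a smaller brass one (339,292); and a white one (231,279). I'll measure the chosen plate and the jig next, with one close crop as a check.

```bash
cat > m.py <<'E'
from h import *
def corners(m):
    cs,_=cv2.findContours(m,cv2.RETR_EXTERNAL,cv2.CHAIN_APPROX_NONE)
    k=max(cs,key=cv2.contourArea); r=cv2.minAreaRect(k); return k,cv2.boxPoints(r),r
def measure(c,name=None,roi=(262,148,412,262)):
    x0,y0,x1,y1=roi; im=c['img'][y0:y1,x0:x1]
    big=cv2.resize(im,None,fx=5,fy=5,interpolation=cv2.INTER_CUBIC)
    hsv=cv2.cvtColor(big,cv2.COLOR_BGR2HSV)
    brass=cv2.inRange(hsv,(12,120,90),(32,255,255))
    brass=cv2.morphologyEx(brass,cv2.MORPH_CLOSE,np.ones((9,9)))
    bar=cv2.inRange(hsv,(0,0,150),(179,70,255))
    red=cv2.inRange(hsv,(0,90,110),(8,255,255))|cv2.inRange(hsv,(172,90,110),(179,255,255))
    pix=lambda p:((p[0]+.5)/5-.5+x0,(p[1]+.5)/5-.5+y0)
    if name: cv2.imwrite(name,big)
    return dict(brass=brass,bar=bar,red=red,pix=pix,big=big,hsv=hsv)
E
python3 - <<'E'
from m import *
c=cam('top'); m=measure(c,'pics/crop1.png')
w=lambda p,z: onz(c,*m['pix'](p),z)
k,b,r=corners(m['brass']); 
print('plate box px',b.round(0).tolist()); print(np.array([w(p,32) for p in b]).round(1))
bm=cv2.morphologyEx(m['bar'],cv2.MORPH_CLOSE,np.ones((15,15)))
k,b,r=corners(bm); print('bar px',b.round(0).tolist()); B=np.array([w(p,44) for p in b]); print(B.round(1),[np.linalg.norm(B[i]-B[i-1]).round(1) for i in range(4)])
n,_,st,ce=cv2.connectedComponentsWithStats(m['red'])
for i in range(1,n):
    if st[i,4]>20: print('red',ce[i].round(0),st[i,4],w(ce[i],44).round(1))
s=cam('scene'); x0,y0=140,190
cv2.imwrite('pics/crop2.png',cv2.resize(s['img'][190:285,145:310],None,fx=4.8,fy=4.8,interpolation=cv2.INTER_CUBIC))
E
```

```text
plate box px [[225.0, 359.0], [268.0, 194.0], [543.0, 266.0], [500.0, 431.0]]
[[ 521.2  -15.7   32. ]
 [ 605.1  -38.7   32. ]
 [ 567.7 -176.7   32. ]
 [ 484.4 -152.6   32. ]]
bar px [[125.0, 113.0], [136.0, 75.0], [676.0, 230.0], [665.0, 267.0]]
[[ 644.3   33.5   44. ]
 [ 663.5   28.    44. ]
 [ 583.7 -240.9   44. ]
 [ 564.8 -234.9   44. ]] [np.float64(279.9), np.float64(20.0), np.float64(280.5), np.float64(19.9)]
red [323. 148.] 242 [626.3 -65.5  44. ]
red [477. 193.] 232 [ 602.8 -142.1   44. ]
```

View pics/crop1.png

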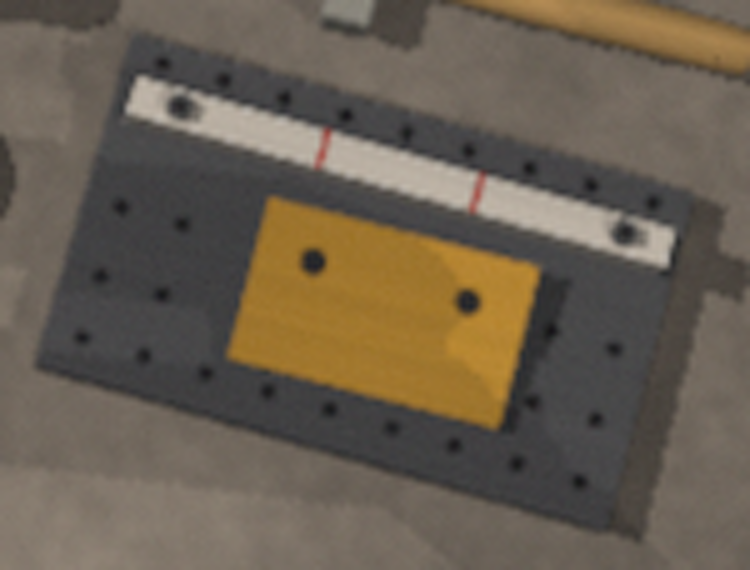

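The close crop confirms the choice: a two-hole brass plate on the jig with the bar behind it. The bar measures 280 x 20 mm as given. In the jig frame the plate is about 16 mm short in x, 12 mm to the right (-y), and 0.02 rad askew. The first push is square from the front, with two spread fingertips.

```bash
cat >> m.py <<'E'
YAW=-0.2885; O=np.array([563.8,-88.6]); ex=np.array([np.cos(YAW),np.sin(YAW)]); ey=np.array([-ex[1],ex[0]])
def J(x,y,z): return [*(O+x*ex+y*ey),z]
def inJ(p): d=np.array(p[:2])-O; return np.array([d@ex,d@ey])
DOWN=[np.pi,0,YAW]
def st(t=''):
    f=np.array(robot.current_contact_force()); p=robot.current_tcp_pos()
    print(t,'t',round(robot.current_t(),2),'tcpJ',inJ(p).round(1),round(p[2],1),'F_J',(f[:2]@ex).round(1),(f[:2]@ey).round(1),f[2].round(1))
def plate(c,zf=28,zb=28):
    """plate box in jig frame, from top view: front/back top edge heights"""
    m=measure(c); k,b,r=corners(m['brass'])
    z=(zf+zb)/2; q=np.array([inJ(onz(c,*m['pix'](p),z)) for p in b])
    q=np.array([inJ(onz(c,*m['pix'](p),zb if a[0]>q[:,0].mean() else zf)) for p,a in zip(b,q)])
    q=q[np.argsort(q[:,0])]; d=q[3]-q[2] if q[3][1]>q[2][1] else q[2]-q[3]
    print('plate ctr',q.mean(0).round(1),'yaw',round(-np.arctan2(d[0],d[1]),3),'corners',q.round(1).tolist())
    h=cv2.inRange(m['hsv'],(0,0,0),(179,255,70))
    cs,_=cv2.findContours(h,cv2.RETR_EXTERNAL,cv2.CHAIN_APPROX_NONE)
    for k2 in cs:
        if 200<cv2.contourArea(k2)<1500:
            ce=cv2.minEnclosingCircle(k2)[0]
            if cv2.pointPolygonTest(b.astype(np.float32),ce,True)>10: print('hole',inJ(onz(c,*m['pix'](ce),(zf+2*zb)/3)).round(1))
E
python3 - <<'E'
from m import *
plate(cam('top'),28,36)
robot.move_ptp(J(-95,-12.5,110),DOWN); st('above')
robot.move_gripper(0.7)
robot.move_linear(J(-95,-12.5,23)); st('down')
print(robot.move_linear(J(-46,-12.5,23),speed=20,f_stop=12)); st('push')
c=cam('top'); cv2.imwrite('pics/top2.png',c['img']); w=cam('wrist'); cv2.imwrite('pics/w2.png',w['img'])
E
```

```text
plate ctr [-16.5 -12.5] yaw 0.026 corners [[-61.3, 57.5], [-57.3, -84.6], [24.4, 59.8], [28.1, -82.6]]
hole [  0.5 -51.2]
hole [-1.6 28.7]
above t 2.36 tcpJ [-94.5 -13.1] 110.2 F_J -0.5 -0.5 0.1
down t 3.76 tcpJ [-94.5 -12.5] 23.4 F_J 0.7 -0.6 1.4
True
push t 5.87 tcpJ [-51.3 -12.4] 22.1 F_J 0.5 -0.0 0.5
```

View pics/w2.png

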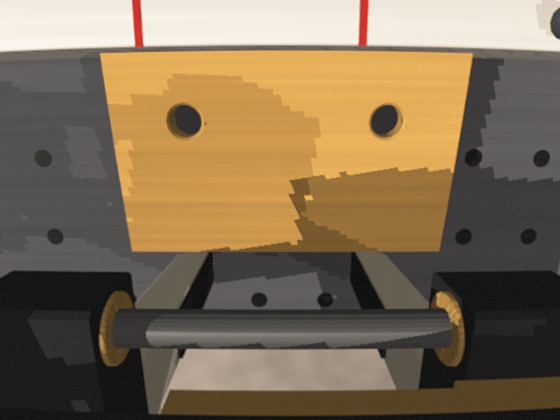

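The wrist view shows the plate square against the bar. Its holes at (184,120) and (386,120) lie right of the red marks at x = 138 and 363, so the plate has to slide in +y. I'll slide it along the bar by pushing its right end with the closed fingers turned 90°.

```bash
python3 - <<'E'
from m import *
robot.move_linear(J(-70,-12.5,23),speed=60); robot.move_linear(J(-80,-12.5,90),speed=150)
plate(cam('top'),28,36)
robot.move_gripper(0.0)
q=robot.current_qpos(); best=None
for s in (1,-1):
    o=[np.pi,0,YAW+s*np.pi/2]; j=robot.inverse_kinematics(J(4,-108,90),o); print(s,j)
    if j is not None and (best is None or abs(j[5])<best[0]): best=(abs(j[5]),o)
o=best[1]
robot.move_ptp(J(4,-108,90),o); robot.move_linear(J(4,-108,23)); st('down')
print(robot.move_linear(J(5.5,-90,23),speed=20,f_stop=15)); st()
for y in np.arange(-88,-73,2):
    r=robot.move_linear(J(5.5+(y+90)*.12,y,23),speed=12,f_stop=12); st(f'{y} {r}')
    if r: break
c=cam('top'); cv2.imwrite('pics/top3.png',c['img']); w=cam('wrist'); cv2.imwrite('pics/w3.png',w['img'])
E
```

```text
plate ctr [162.6 -82.9] yaw 0.026 corners [[149.0, -9.1], [152.9, -158.3], [172.2, -7.9], [176.0, -156.3]]
1 [-0.54094678  0.41050595  1.6540039   0.          1.07708281 -0.25244678]
-1 [-5.40946780e-01  4.10505946e-01  1.65400390e+00 -4.44089210e-16
  1.07708281e+00  2.88914587e+00]
down t 10.28 tcpJ [   4.  -107.9] 23.0 F_J 0.3 0.2 0.8
False
 t 11.32 tcpJ [  5.4 -90.1] 23.0 F_J -0.5 -1.2 1.0
-88 False t 11.64 tcpJ [  5.8 -87.7] 22.9 F_J -0.3 0.1 0.5
-86 False t 11.96 tcpJ [  6.1 -85.7] 23.0 F_J 0.1 -0.1 0.0
-84 False t 12.28 tcpJ [  6.2 -83.9] 23.0 F_J -0.2 0.1 0.8
-82 False t 12.59 tcpJ [  6.5 -81.9] 23.0 F_J 0.7 0.2 -0.7
-80 False t 12.91 tcpJ [  6.6 -80.1] 23.0 F_J -0.1 -2.3 0.2
-78 False t 13.22 tcpJ [  6.7 -78.6] 23.0 F_J -1.1 -6.0 0.2
-76 False t 13.54 tcpJ [  6.7 -78.4] 23.0 F_J -3.1 -11.3 0.4
-74 False t 13.86 tcpJ [  6.7 -78.2] 23.0 F_J -4.9 -17.2 0.1
```

View pics/w3.png

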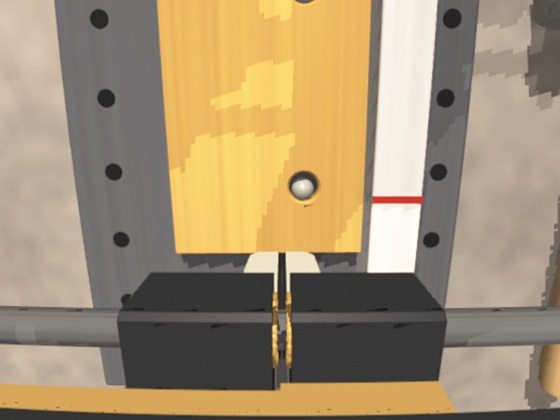

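The pin's bright nose now stands in the right hole at (303,187), and the push has gone solid at TCP y = -78 (plate end about -70). I'll back off, clear out and check both holes and the flatness.

```bash
python3 - <<'E'
from m import *
robot.move_linear(J(6,-100,23),speed=60); robot.move_linear(J(0,-110,110))
robot.move_ptp(J(-200,0,200),DOWN); st()
c=cam('top'); s=cam('scene'); w=cam('wrist')
def hi(c,lo,up):
    h=cv2.cvtColor(c['img'],cv2.COLOR_BGR2HSV); return cv2.inRange(h,lo,up)
def quad(c,z):
    h=cv2.resize(hi(c,(12,110,80),(32,255,255)),None,fx=4,fy=4,interpolation=cv2.INTER_CUBIC)
    _,h=cv2.threshold(h,127,255,0); h=cv2.morphologyEx(h,cv2.MORPH_CLOSE,np.ones((21,21)))
    cs,_=cv2.findContours(h,cv2.RETR_EXTERNAL,cv2.CHAIN_APPROX_NONE)
    t=proj(c,J(-10,0,28))
    k=[x for x in cs if cv2.pointPolygonTest(x,tuple(map(float,t*4+1.5)),False)>=0]
    if not k: print('none'); return
    a=cv2.approxPolyDP(cv2.convexHull(k[0]),20,True)[:,0]
    print([inJ(onz(c,*((p+.5)/4-.5),z)).round(1).tolist() for p in a])
quad(c,28); quad(s,28)
x,y=proj(s,J(0,0,28)).astype(int)
a=cv2.resize(s['img'][y-45:y+45,x-80:x+80],(640,360),interpolation=cv2.INTER_CUBIC)
x,y=proj(c,J(0,0,28)).astype(int)
b=cv2.resize(c['img'][y-60:y+60,x-80:x+80],(320,240),interpolation=cv2.INTER_CUBIC)
d=cv2.resize(w['img'],(320,240)); cv2.imwrite('pics/chk4.png',np.vstack([a,np.hstack([b,d])]))
E
```

```text
t 16.8 tcpJ [-1.998e+02 -1.000e-01] 199.7 F_J -0.3 1.7 -0.0
[[39.8, 72.8], [43.7, -66.8], [-38.5, -71.1], [-43.4, 69.7]]
[[-39.8, 71.1], [30.9, 72.1], [30.2, -70.1], [-40.4, -69.5]]
```

View pics/chk4.png

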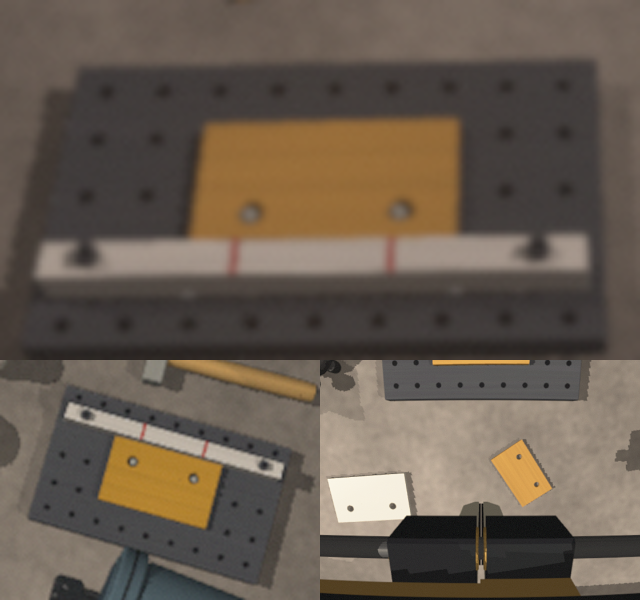

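Both pins show in the holes. The top-view corner fit was coarse (its tolerance was several pixels) and its yaw disagrees with the scene view. One overhead look with the wrist camera, using proper edge fits, should settle whether the plate is flat and square.

```bash
python3 - <<'E'
from m import *
robot.move_linear(J(-85,0,230)); robot.sleep(.3)
w=cam('wrist'); cv2.imwrite('pics/w5.png',w['img']); st()
h=cv2.cvtColor(w['img'],cv2.COLOR_BGR2HSV)
def fit(mask,seed,z,n):
    cs,_=cv2.findContours(cv2.morphologyEx(mask,cv2.MORPH_CLOSE,np.ones((7,7))),cv2.RETR_EXTERNAL,cv2.CHAIN_APPROX_NONE)
    t=tuple(map(float,proj(w,seed))); k=[x for x in cs if cv2.pointPolygonTest(x,t,False)>=0]
    if not k: print(n,'none',t); return
    P=np.array([inJ(onz(w,*p,z)) for p in k[0][:,0]],np.float32)
    r=cv2.minAreaRect(P); print(n,'ctr',np.round(r[0],1),'size',np.round(r[1],1),'ang',round(np.radians((r[2]+45)%90-45),4))
fit(cv2.inRange(h,(10,80,80),(32,255,255)),J(-10,0,28),28,'plate')
fit(cv2.inRange(h,(0,0,140),(179,60,255))|cv2.inRange(h,(0,90,90),(8,255,255)),J(52,0,44),44,'bar')
E
```

```text
t 18.24 tcpJ [-85.3   0. ] 230.1 F_J 0.4 0.5 0.5
plate ctr [0.3 0.9] size [ 85.6 142.6] ang 0.008
bar ctr [-62.    2.9] size [302.  606.6] ang 0.0004
```

View pics/w5.png

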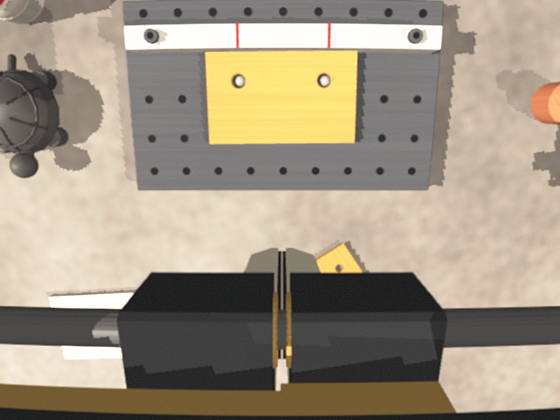

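The wrist view shows both holes, at (238,80) and (324,80), with bright pin noses in them. The plate is square, and the turtle and weight are in place. The fitted size is 2% large both ways, so I'll check flatness by comparing the back and front edge lengths, using the jig and bar as a scale check.

```bash
python3 - <<'E'
from m import *
w=cam('wrist'); g=w['img'].astype(float)
h=cv2.cvtColor(w['img'],cv2.COLOR_BGR2HSV)
b=(h[...,1]>110)&(h[...,0]>10)&(h[...,0]<32)
big=cv2.inRange(h,(0,0,150),(179,60,255))
for v in (56,66,80,100,120,138):
    s=h[v,150:420,1].astype(float)  # half-level saturation crossings
    lo,hi_=np.median(s[:40]),np.median(s[100:160]); m=np.where(s>(lo+hi_)/2)[0]
    L=lambda i:i-1+((lo+hi_)/2-s[i-1])/(s[i]-s[i-1]); Rr=lambda i:i+(s[i]-(lo+hi_)/2)/(s[i]-s[i+1])
    a,e=L(m[0])+150,Rr(m[-1])+150
    A,E=onz(w,a,v,28),onz(w,e,v,28); print(v,'x_J',inJ(A)[0].round(1),'width@28',np.linalg.norm(A-E).round(2),'y',inJ(A)[1].round(1),inJ(E)[1].round(1))
x=h[36,100:460,2].astype(float)
for n,(p,q),z in (('bar',((125,36),(442,36)),44),('marks',((237.5,36),(329,36)),44),('jig front',((138,189),(430,189)),20),('holes',((238.5,80),(324,80)),28)):
    print(n,np.linalg.norm(onz(w,*p,z)-onz(w,*q,z)).round(1))
print('eye z',w['eye'][2])
x,y=proj(w,J(16,0,28)).astype(int)
cv2.imwrite('pics/c6.png',cv2.resize(w['img'][40:155,195:370],None,fx=4.4,fy=4.4,interpolation=cv2.INTER_CUBIC))
E
```

```text
56 x_J 38.2 width@28 142.17 y 72.3 -69.9
66 x_J 29.3 width@28 142.38 y 72.4 -70.0
80 x_J 16.8 width@28 142.6 y 72.4 -70.2
100 x_J -1.5 width@28 142.54 y 72.1 -70.4
120 x_J -20.1 width@28 142.58 y 72.0 -70.5
138 x_J -37.1 width@28 142.78 y 72.0 -70.8
bar 281.1
marks 80.3
jig front 300.8
holes 80.2
eye z 398.0397745389563
```

View pics/c6.png

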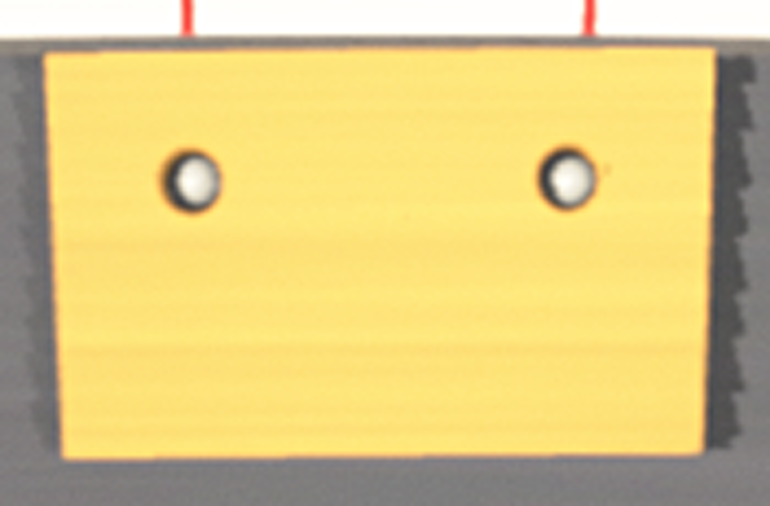

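Width is the same at back and front (142.2 against 142.8 mm), where a raised back edge would read about 3 mm wider. The hole spacing at z = 28 is 80.2 mm, and both pins are in their holes. The plate lies flat, so I'm handing in.

```bash
python3 -c "
from m import *
robot.hand_in(); st('done')"
```

```text
the job is handed in; nothing more can be done
the job is handed in; nothing more can be done
```

The plate is seated over both pins and lies flat on the jig, and the job is handed in at about 18 s of the 48 s allowed. I pushed it square against the guide bar with two spread fingertips. Then I slid it about 12 mm along the bar with the closed fingertips, until it dropped over the pins and the push went solid at about 17 N. Then I backed the arm well clear.

**Last checks:**
- Both bright pin noses show in the holes.
- The plate's centre is within about 1 mm of the jig's origin, and its yaw is about 0.008 rad.
- Back and front edges measure the same length to within 0.6 mm, so the plate is flat. The hole spacing at seated height is 80.2 mm.
- The turtle and weight stood in place in the last wrist view. I did not measure the bystanders before and after.

**Checks that disagreed:**
- The measured plate size came out about 2% large in both directions. I put this down to edge blur, because the hole spacing, jig and bar all measured right.
- An early top-view corner fit suggested about 0.03 rad of skew. It was too coarse to trust, and the wrist and scene views did not confirm it.
- One top-view plate reading, taken just after the first push, latched onto something beyond the jig, so I ignored it.

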